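# Stack alternating capacitor plates on a splined stand

## Robot

A 6-joint arm with a two-finger parallel gripper is mounted at the origin on the work surface. World frame = base frame: x ahead of the robot, y to its left, z up, the work surface at z = 0. Lengths are in m, angles in rad, forces in N, time in s.
With the tool pointing down it reaches from about 0.35 to 0.85 m from the base axis. Payload 8.1 kg.
Tool frame: the origin (TCP) lies at the very end of the fingers, on their centre line; the grasp point (between the pads) lies 19 mm behind it (robot.pinch_z is the distance from the TCP to the grasp point, in m); y points along the fingers, x is the direction in which the jaws open and shut, and the axes are right-handed (so a half turn about y gives the same grasp; the last joint's range is limited). The gripper opens to 93 mm and grips with 3 to 60 N. Pads are 15 mm wide; open, the fingers measure 128 mm over their backs; the gripper's body (75 mm by 188 mm) begins 65 mm behind the grasp point.
Start: joints at [-1.379, 0.13, 1.488, -0, 1.523, -0.085], TCP at [0.164, -0.577, 0.219] pointing down, gripper open.
Joint ranges: [-2.96, 2.96], [-0.89, 2.26], [0.02, 2.5], [-1.34, 4.48], [0, 2.73], [-2.66, 2.66]. Speed limits (rad/s): [2.39, 2.39, 2.79, 3.14, 3.14, 3.14].

## Interface

Orientations are given as a rotation vector (axis times angle).
In Python, from plant import robot gives the robot as it stands.
- The arm moves only by the shell command python3 -m inch 'ROWS' [FORCE]. ROWS is JSON, a list of rows, each a list of 5 numbers: the closure, from -1 (fully open) to 1 (shut), then the shift along the world's x, y, z in m, then the turn about the world's z in rad. A call has 1 to 8 rows; each row is the pose to reach, as a shift and turn from the pose measured when the call began; what a row does not reach only later rows make up. A row lasts 1/8 s, in which the tool goes at most 62.5 mm and 10.7 degrees, less where a joint would pass 70% of its speed; a pose out of reach is approached as far as the arm can. A call with a gripper value outside its range is refused whole. The fingers move at their own pace and stop on an object; FORCE is the grip in N (left out, the last holds). Time passes only in rows, so rows that repeat a pose let the fingers close. It gives the time, the measured TCP pose, the force and the opening at its end, in the units of the state.
- robot.read_state(): the state, without advancing time (a new reading comes with each control period).
- robot.read_camera(name): name is "scene" or "top"; returns a dict with "color" (400x640x3 uint8, red, green, blue), "mtx" (3x3 intrinsics, pixels), "dist_coeffs" ([k1, k2, p1, p2, k3] as OpenCV has them; the pictures are not rectified), "R" (3x3) and "t" (3): a world point X has camera coordinates R X + t. Camera axes: x right, y down, z forward; pixel columns grow to the right and rows downward; lengths in m; the calibration is good to about 2 mm. A picture is of the moment at which its call begins. There is no depth.
- robot.close_job(): hands the job in, once; it reports no verdict.
The state is a dict: "t": time; "q": joint angles; "dq": joint speeds; "joint_torque": joint torques, N m; "tool_pos": TCP position; "orientation": TCP orientation; "force": force on the tool from outside, world axes, zero at the start; "wrist_torque": the same for the moment, N m; "opening": finger opening in m.
Only numpy, scipy, OpenCV 4.12 (cv2) and the standard library are available. Lean on these libraries where they do the work, as an engineer would, in place of code of your own. Each camera call takes 0.05 s, during which the arm holds its last target. There are 200 camera calls.

## Task

Continue the demonstration capacitor on the splined stand: onto the copper plate already fitted there, lower the loose aluminium plate with its tab pointing to the black terminal, and then on top of it the loose copper plate with its tab pointing to the red terminal. Keep hold of each plate until it is right down on the one below rather than letting it drop, and leave both lying flat, fully home over the splines.

Things in the scene. Friction and masses are not known exactly. Their poses are not given: they have to be found in the camera images.
- alu_mid (a point): Loose silvery aluminium plate, lying flat: toothed 8-sided disc 4 mm thick, 98 mm over teeth, one tab 22 mm wide (tip 70 mm from centre). On it a square white collar, 46 x 46 mm, sides square with the tab, top 28 mm above the underside: grip it across two flats. Cross-shaped through bore, arms 15 mm wide, 36 mm tip to tip. 100 g. Point: on the axis, 14 mm above underside; x along the tab, z up.
- cop_mid (a point): Loose copper plate, lying flat: toothed 8-sided disc 4 mm thick, 98 mm over teeth, one tab 22 mm wide (tip 70 mm from centre). On it a square black collar, 46 x 46 mm, sides square with the tab, top 28 mm above the underside: grip it across two flats. Cross-shaped through bore, arms 15 mm wide, 36 mm tip to tip. 180 g. Point: on the axis, 14 mm above underside; x along the tab, z up.
- stand: Fixed stand: grey base 220 x 90 x 14 mm, terminal post at each end. Steel hub, top 100 mm up, with four splines along x and y: a cross 28 mm tip to tip, arms 7 mm wide (4 mm play in a bore). A copper plate is fixed on it, tab to red, its black collar's top 48 mm up: the next plate's underside seats at 48 mm, the one after at 76 mm. Origin: hub axis at bench height; x to red, -x to black, z up.
- red_terminal (a point): Top of the stand's red terminal post, 20 mm across, 95 mm from the hub axis along the stand's x, 74 mm above the bench. The black post is its twin at the other end.
Not all that is in view belongs to the job. Leave any pink or purple look-alike of the part that bears alu_mid alone.

How it is judged:
By the outcome, as a careful person would: the job done as asked, in the order asked, and still so for the second after the job is handed in, with the robot touching nothing.
It also fails if it takes over 72 s, if anything falls off the work surface, if the arm or the gripper's body presses on something with over 40 N, if the wrist force passes 120 N, or if a joint passes its speed limit or range.

## Working session

There is one attempt and no reset: what is moved stays moved. The work goes in short steps, Python scripts to look and compute and a shell command to move; the robot and the scene stay as the last step left them, time stands still between calls to the robot, and variables do not carry over. Pictures are saved under pics/ and viewed, about 8 in all and at most 12, crops included, and the job is handed in when it is done.

```bash
ls; mkdir -p pics; python3 - <<'E'
from plant import robot
import cv2,numpy as np
for n in("top","scene"):
    c=robot.read_camera(n);cv2.imwrite(f"pics/{n}0.png",c["color"][:,:,::-1])
    np.savez(f"pics/{n}0.npz",**c)
    print(n,c["mtx"].round(1).tolist(),np.array(c["dist_coeffs"]).tolist(),(-c["R"].T@c["t"]).round(3),c["R"].round(3).tolist())
s=robot.read_state();print(s["tool_pos"],s["orientation"],s["opening"],s["force"],robot.pinch_z)
E
```

```text
pics
top [[374.7, 0.0, 321.7], [0.0, 374.7, 195.0], [0.0, 0.0, 1.0]] [-0.044517223202068794, 0.0, 0.0, 0.0, 0.0] [ 0.357 -0.084  1.007] [[-0.016, -1.0, -0.011], [-0.982, 0.018, -0.187], [0.187, 0.008, -0.982]]
scene [[377.0, 0.0, 323.2], [0.0, 377.0, 205.5], [0.0, 0.0, 1.0]] [-0.08701432692141255, 0.0, 0.0, 0.0, 0.0] [ 0.777 -0.5    0.715] [[0.847, 0.532, 0.0], [0.414, -0.659, -0.628], [-0.334, 0.532, -0.778]]
[ 0.16387301 -0.576676    0.21769369] [-1.32638332  1.0037845  -1.00177623] 0.09318368381116549 [-0.38409158 -0.0011897   0.03263278] 0.0188
```

View pics/top0.png

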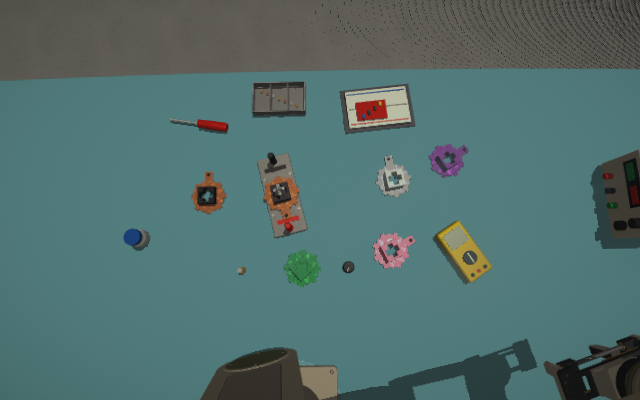

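View pics/scene0.png

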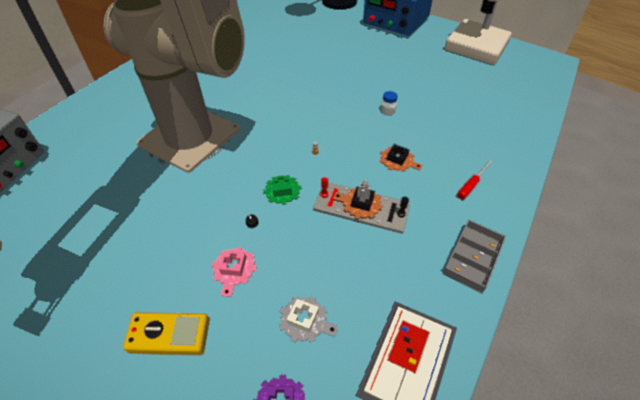

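```bash
python3 - <<'E'
from plant import robot
from scipy.spatial.transform import Rotation as R
print(R.from_rotvec(robot.read_state()["orientation"]).as_matrix().round(3))
E
```

```text
[[ 0.273 -0.     0.962]
 [-0.962  0.002  0.273]
 [-0.002 -1.     0.   ]]
```

```bash
python3 - <<'E'
import cv2,numpy as np
im={n:cv2.imread(f"pics/{n}0.png") for n in("top","scene")}
C=[("top",393,178),("top",208,193),("top",281,195),("scene",306,318),("scene",400,157),("scene",362,203)]
hs=[28,28,48,34,34,52]
t=[]
for (n,u,v),h in zip(C,hs):
    a=cv2.resize(im[n][v-h:v+h,u-h:u+h],(264,264),interpolation=cv2.INTER_CUBIC)
    for p in range(-(h//10)*10,h,10):
        k=int((p+h)*264/(2*h)); cv2.line(a,(k,0),(k,5),(0,0,255),1);cv2.line(a,(0,k),(5,k),(0,0,255),1)
    t.append(a)
cv2.imwrite("pics/crops0.png",np.vstack([np.hstack(t[:3]),np.hstack(t[3:])]))
E
```

```text
(no output)
```

View pics/crops0.png

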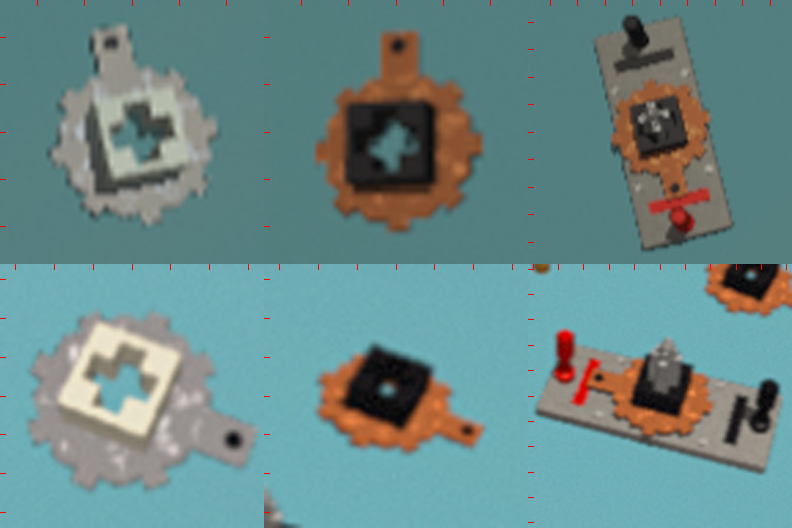

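```bash
cat > fit.py <<'E'
import cv2,numpy as np
from scipy.optimize import minimize
S=4
def proj(c,P):
    r,_=cv2.Rodrigues(c["R"]); return cv2.projectPoints(np.float64(P),r,c["t"],c["mtx"],c["dist_coeffs"])[0][:,0]
def prism(xy,z0,z1): return np.vstack([np.c_[xy,np.full(len(xy),z)] for z in(z0,z1)])
def rect(x0,x1,y0,y1): return np.array([[x0,y0],[x1,y0],[x1,y1],[x0,y1]])
a=np.linspace(0,2*np.pi,40,endpoint=False)
def circ(r,x=0): return np.c_[x+r*np.cos(a),r*np.sin(a)]
PLATE=[prism(circ(.0465),0,.004),prism(rect(0,.07,-.011,.011),0,.004),prism(rect(-.023,.023,-.023,.023),0,.028)]
def shift(ps,dz): return [p+[0,0,dz] for p in ps]
STAND=[prism(rect(-.11,.11,-.045,.045),0,.014),prism(circ(.01,.095),0,.074),prism(circ(.01,-.095),0,.074),prism(circ(.014),0,.1)]+shift(PLATE,.02)
def mask(c,box,kind="fg"):
    u0,v0,u1,v1=box
    im=cv2.resize(c["color"][v0:v1,u0:u1].astype(np.float32),None,fx=S,fy=S,interpolation=cv2.INTER_LINEAR)
    m=(im[...,2]-im[...,0])/(im.sum(-1)+1)
    bg=np.percentile(m,80); m=(m<bg*.5).astype(np.uint8)
    n,l,st,_=cv2.connectedComponentsWithStats(m)
    k=1+np.argmax(st[1:,4]); m=(l==k).astype(np.uint8)
    cs,_=cv2.findContours(m,cv2.RETR_EXTERNAL,cv2.CHAIN_APPROX_NONE)
    return cv2.drawContours(m,cs,-1,1,-1)
def world(p,parts,z=0):
    c,s=np.cos(p[2]),np.sin(p[2]);Rz=np.array([[c,-s,0],[s,c,0],[0,0,1]])
    return [q@Rz.T+[p[0],p[1],z] for q in parts]
def render(c,box,p,parts,z=0):
    u0,v0,u1,v1=box; m=np.zeros(((v1-v0)*S,(u1-u0)*S),np.uint8)
    for q in world(p,parts,z):
        uv=(proj(c,q)-[u0,v0]+.5)*S-.5
        h=cv2.convexHull(uv.astype(np.float32))
        cv2.fillPoly(m,[np.round(h*16).astype(np.int32)],1,shift=4)
    return m
def fit(obs,p0,parts,z=0):
    ms=[mask(c,b) for c,b in obs]
    f=lambda q:sum(np.mean(m!=render(c,b,[p0[0]+q[0]/100,p0[1]+q[1]/100,p0[2]+q[2]/5],parts,z)) for m,(c,b) in zip(ms,obs))
    r=minimize(f,[0,0,0],method="Nelder-Mead",options=dict(initial_simplex=[[-.5,-.5,-.3],[1,-.5,.3],[0,1,-.3],[.3,.3,.6]],xatol=.005,fatol=1e-6))
    q=r.x;return np.array([p0[0]+q[0]/100,p0[1]+q[1]/100,p0[2]+q[2]/5]),r.fun
def unproj(c,uv,z):
    x=np.append(cv2.undistortPoints(np.float64([[uv]]),c["mtx"],c["dist_coeffs"])[0,0],1)
    d=c["R"].T@x;o=-c["R"].T@c["t"];return o+d*(z-o[2])/d[2]
E
python3 - <<'E'
from fit import *
t=dict(np.load("pics/top0.npz"));s=dict(np.load("pics/scene0.npz"))
J=[("alu",PLATE,(394,178,388,160),(355,145,425,210),(262,280,348,358)),
("cop",PLATE,(208,195,208,175),(180,165,236,222),(365,130,432,185)),
("stand",STAND,(281,195,288,226),(240,140,325,248),(300,165,424,242))]
for n,P,g,bt,bs in J:
    o=unproj(t,g[:2],.015);x=unproj(t,g[2:],.015);p0=[o[0],o[1],np.arctan2(x[1]-o[1],x[0]-o[0])]
    for k,ob in(("both",[(t,bt),(s,bs)]),("top",[(t,bt)]),("scene",[(s,bs)])):
        p,f=fit(ob,p0,P);print(n,k,p.round(4),np.degrees(p[2]).round(1),round(f,4))
E
```

```text
alu both [ 0.5881 -0.274   0.1782] 10.2 0.0435
alu top [ 0.5875 -0.2726  0.1702] 9.8 0.0166
alu scene [ 0.589  -0.2745  0.1651] 9.5 0.0241
cop both [0.5522 0.2361 0.0407] 2.3 0.0455
cop top [0.5517 0.2365 0.0502] 2.9 0.0237
cop scene [0.5527 0.2341 0.0649] 3.7 0.0198
stand both [ 0.5523  0.0336 -2.8969] -166.0 0.0358
stand top [ 0.551   0.0339 -2.9014] -166.2 0.0077
stand scene [ 0.5526  0.0342 -2.9059] -166.5 0.0269
```

```bash
python3 -m inch '[[-1,0.055,0.039,0,-0.02],[-1,0.11,0.078,0,-0.05],[-1,0.165,0.118,0,-0.08],[-1,0.22,0.157,0,-0.105],[-1,0.275,0.197,0,-0.105],[-1,0.33,0.236,0,-0.105],[-1,0.38,0.272,0,-0.105],[-1,0.424,0.3032,0,-0.105]]' 30; python3 -m inch '[[-1,0,0,0,0],[-1,0,0,0,0]]'; python3 - <<'E'
from plant import robot
from scipy.spatial.transform import Rotation as R
s=robot.read_state();m=R.from_rotvec(s["orientation"]).as_matrix();print(s["tool_pos"],m.round(3).tolist(),s["q"])
E
```

```text
t: 1.1
tool_pos: [0.5717, -0.2844, 0.2173]
orientation: [-1.285, 1.083, -1.08]
force: [0.4, -0.9, 0.1]
opening: 0.0927
t: 1.35
tool_pos: [0.5714, -0.284, 0.2164]
orientation: [-1.286, 1.083, -1.078]
force: [-0.1, 0.2, -0.2]
opening: 0.0931
[ 0.5714018  -0.28400353  0.21644284] [[0.172, -0.002, 0.985], [-0.985, 0.002, 0.172], [-0.003, -1.0, -0.002]] [-5.42057254e-01  2.36609391e-01  1.37298328e+00  7.80667479e-04
  1.53493046e+00  8.55837044e-01]
```

```bash
python3 -m inch '[[-1,0.0166,0.0105,-0.04,0],[-1,0.0166,0.0105,-0.09,0],[-1,0.0166,0.0105,-0.14,0],[-1,0.0166,0.0105,-0.17,0],[-1,0.0166,0.0105,-0.17,0],[-1,0.0166,0.0105,-0.17,0]]'; python3 - <<'E'
from plant import robot
from fit import *
c=robot.read_camera("scene");t=robot.read_camera("top")
a=[cv2.resize(k["color"][v-40:v+40,u-40:u+40],(390,390),interpolation=cv2.INTER_CUBIC) for k,u,v in((t,395,180),(c,310,305))]
cv2.imwrite("pics/g1.png",np.hstack(a)[:,:,::-1])
E
```

```text
t: 2.1
tool_pos: [0.5883, -0.2749, 0.0483]
orientation: [-1.285, 1.083, -1.081]
force: [-0.2, 0.0, 0.5]
opening: 0.093
```

View pics/g1.png

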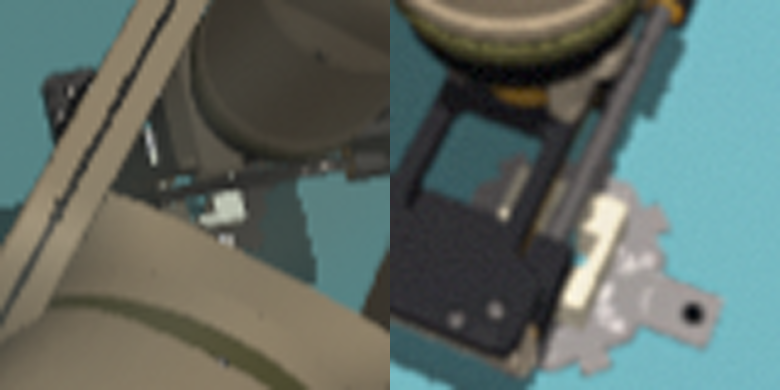

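```bash
python3 -m inch '[[-1,0,0.001,-0.02,0],[-1,0,0.001,-0.036,0],[-1,0,0.001,-0.041,0],[-1,0,0.001,-0.041,0],[-1,0,0.001,-0.041,0],[-1,0,0.001,-0.041,0]]'
```

```text
t: 2.95
tool_pos: [0.5897, -0.2742, 0.0089]
orientation: [-1.285, 1.08, -1.083]
force: [0.1, -0.0, -0.2]
opening: 0.0932
```

```bash
python3 -m inch '[[1,-0.001,0,-0.001,0],[1,-0.001,0,-0.001,0],[1,-0.001,0,-0.001,0],[1,-0.001,0,-0.001,0],[1,-0.001,0,-0.001,0],[1,-0.001,0,-0.001,0],[1,-0.001,0,-0.001,0],[1,-0.001,0,-0.001,0]]' 30
```

```text
t: 3.95
tool_pos: [0.5888, -0.2742, 0.0079]
orientation: [-1.285, 1.08, -1.083]
force: [0.5, 0.3, 0.6]
opening: 0.046
```

```bash
python3 -m inch '[[1,0,0,0.03,0],[1,0,0,0.08,0],[1,0,0,0.13,0],[1,0,0,0.15,0],[1,0,0.01,0.15,0],[1,0,0.04,0.15,0]]'; python3 -m inch '[[1,-0.005,0.03,0,0],[1,-0.01,0.08,0,0.02],[1,-0.015,0.13,0,0.04],[1,-0.02,0.18,0,0.07],[1,-0.03,0.22,0,0.07],[1,-0.036,0.25,0,0.07],[1,-0.036,0.265,0,0.07],[1,-0.036,0.27,0,0.07]]'; python3 -m inch '[[1,0,0,0,0],[1,0,0,0,0],[1,0,0,0,0]]'; python3 - <<'E'
from plant import robot
from scipy.spatial.transform import Rotation as R
import numpy as np,cv2
s=robot.read_state();m=R.from_rotvec(s["orientation"]).as_matrix();print(s["tool_pos"],m.round(3).tolist(),np.degrees(np.arctan2(m[1,0],m[0,0])))
E
```

```text
t: 4.7
tool_pos: [0.5873, -0.2337, 0.1549]
orientation: [-1.285, 1.084, -1.082]
force: [0.6, -0.8, -1.8]
opening: 0.0459
t: 5.7
tool_pos: [0.5505, 0.0369, 0.1532]
orientation: [-1.315, 1.032, -1.027]
force: [0.1, -0.2, -0.8]
opening: 0.0458
t: 6.08
tool_pos: [0.5507, 0.0361, 0.1532]
orientation: [-1.315, 1.033, -1.028]
force: [-0.1, 0.6, -1.8]
opening: 0.0457
[0.55065273 0.03612616 0.15320212] [[0.238, -0.003, 0.971], [-0.971, 0.001, 0.238], [-0.002, -1.0, -0.003]] -76.22817361711009
```

```bash
python3 -m inch '[[1,0.0015,-0.002,-0.015,0],[1,0.0015,-0.002,-0.035,0],[1,0.0015,-0.002,-0.037,0],[1,0.0015,-0.002,-0.037,0]]'; python3 - <<'E'
from plant import robot
from fit import *
c=robot.read_camera("scene");t=robot.read_camera("top")
a=[cv2.resize(k["color"][v-45:v+45,u-45:u+45],(400,400),interpolation=cv2.INTER_CUBIC) for k,u,v in((t,280,190),(c,365,190))]
cv2.imwrite("pics/g2.png",np.hstack(a)[:,:,::-1])
E
```

```text
t: 6.58
tool_pos: [0.5517, 0.0342, 0.1155]
orientation: [-1.316, 1.034, -1.027]
force: [-0.7, 0.8, -0.7]
opening: 0.0456
```

View pics/g2.png

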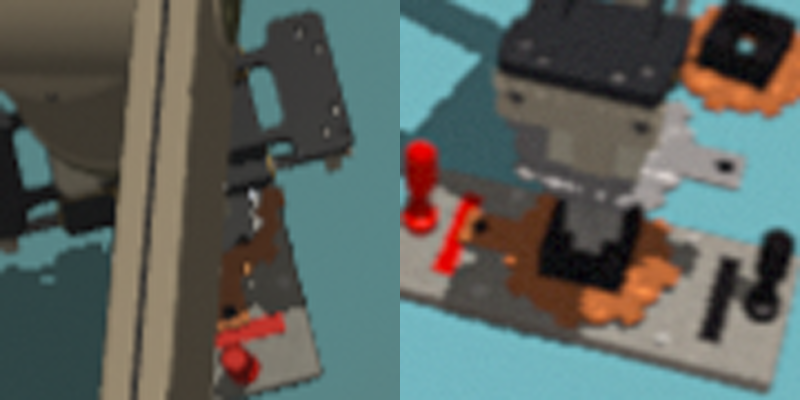

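```bash
python3 -m inch '[[1,0,0,-0.008,0],[1,0,0,-0.014,0],[1,0,0,-0.02,0],[1,0,0,-0.026,0],[1,0,0,-0.03,0],[1,0,0,-0.03,0]]'
```

```text
t: 7.42
tool_pos: [0.5522, 0.0342, 0.0862]
orientation: [-1.315, 1.033, -1.028]
force: [-0.1, 0.0, -1.6]
opening: 0.0459
```

```bash
python3 -m inch '[[1,0,0,-0.006,0],[1,0,0,-0.012,0],[1,0,0,-0.018,0],[1,0,0,-0.024,0],[1,0,0,-0.027,0],[1,0,0,-0.027,0]]';  python3 -m inch '[[1,0,0,-0.001,0],[1,0,0,-0.002,0],[1,0,0,-0.003,0],[1,0,0,-0.003,0]]'
```

```text
t: 8.18
tool_pos: [0.552, 0.0342, 0.0588]
orientation: [-1.315, 1.034, -1.027]
force: [0.4, 0.2, -0.6]
opening: 0.0454
t: 8.68
tool_pos: [0.5521, 0.0342, 0.056]
orientation: [-1.315, 1.034, -1.028]
force: [-0.8, 0.4, 1.2]
opening: 0.0459
```

Force has risen by about 2 N: first contact. Press gently until clearly seated.

```bash
python3 -m inch '[[1,0,0,-0.0005,0],[1,0,0,-0.001,0],[1,0,0,-0.001,0],[1,0,0,-0.001,0]]'
```

```text
t: 9.18
tool_pos: [0.5521, 0.0342, 0.0559]
orientation: [-1.315, 1.033, -1.028]
force: [-6.3, 0.1, 8.1]
opening: 0.0459
```

```bash
python3 -m inch '[[1,0,0,0,0],[-1,0,0,0,0],[-1,0,0,0,0],[-1,0,0,0,0],[-1,0,0,0,0],[-1,0,0,0,0],[-1,0,0,0,0]]'; python3 -m inch '[[-1,0,0,0.03,0],[-1,0,0,0.08,0],[-1,0,0,0.13,0],[-1,0,0,0.16,0],[-1,0,0.04,0.16,0],[-1,0,0.09,0.16,-0.05],[-1,0,0.14,0.16,-0.13],[-1,0,0.19,0.16,-0.18]]'; python3 -m inch '[[-1,0,0,0,0],[-1,0,0,0,0]]'; python3 - <<'E'
from plant import robot
from fit import *
from scipy.spatial.transform import Rotation as R
c=robot.read_camera("scene");t=robot.read_camera("top")
a=[cv2.resize(k["color"][v-45:v+45,u-45:u+45],(400,400),interpolation=cv2.INTER_CUBIC) for k,u,v in((t,280,190),(c,365,195))]
cv2.imwrite("pics/g3.png",np.hstack(a)[:,:,::-1])
s=robot.read_state();m=R.from_rotvec(s["orientation"]).as_matrix();print(s["tool_pos"],np.degrees(np.arctan2(m[1,0],m[0,0])),s["q"])
E
```

```text
t: 10.05
tool_pos: [0.5521, 0.0342, 0.0559]
orientation: [-1.315, 1.033, -1.028]
force: [-0.1, -0.3, 0.2]
opening: 0.0926
t: 11.05
tool_pos: [0.552, 0.2257, 0.216]
orientation: [-1.237, 1.169, -1.164]
force: [1.3, 0.0, -0.1]
opening: 0.0926
t: 11.3
tool_pos: [0.5519, 0.2256, 0.2158]
orientation: [-1.239, 1.168, -1.163]
force: [0.7, -0.7, 0.2]
opening: 0.0928
[0.5521571  0.2246208  0.21600706] -86.70407186270083 [0.29911284 0.12383993 1.50010497 0.00196751 1.52058531 1.81228073]
```

View pics/g3.png

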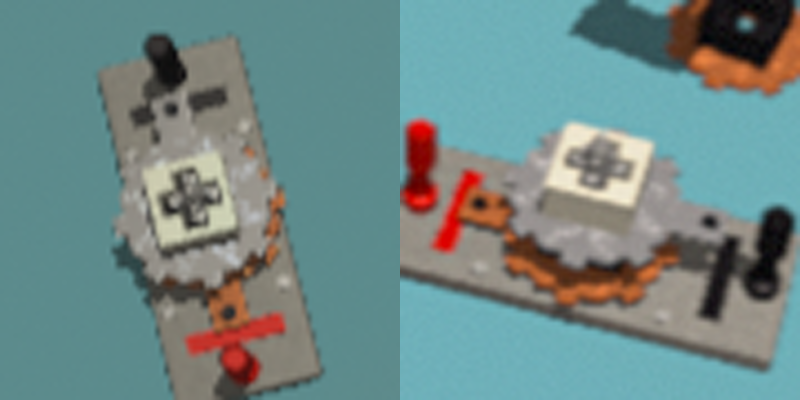

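```bash
python3 -m inch '[[-1,0,0.0108,-0.03,-0.004],[-1,0,0.0108,-0.08,-0.004],[-1,0,0.0108,-0.13,-0.004],[-1,0,0.0108,-0.165,-0.004],[-1,0,0.0108,-0.165,-0.004],[-1,0,0.0108,-0.165,-0.004]]'; python3 -m inch '[[-1,0,0,-0.02,0],[-1,0,0,-0.036,0],[-1,0,0,-0.0425,0],[-1,0,0,-0.0425,0],[-1,0,0,-0.0425,0]]'
```

```text
t: 12.15
tool_pos: [0.5534, 0.235, 0.0529]
orientation: [-1.233, 1.172, -1.169]
force: [-0.5, -0.1, -0.2]
opening: 0.0932
t: 12.78
tool_pos: [0.5537, 0.2351, 0.0107]
orientation: [-1.233, 1.172, -1.169]
force: [-0.6, 0.3, 0.3]
opening: 0.0932
```

```bash
python3 -m inch '[[-1,-0.0015,0,-0.0025,0],[-1,-0.0015,0,-0.0025,0],[1,-0.0015,0,-0.0025,0],[1,-0.0015,0,-0.0025,0],[1,-0.0015,0,-0.0025,0],[1,-0.0015,0,-0.0025,0],[1,-0.0015,0,-0.0025,0],[1,-0.0015,0,-0.0025,0]]' 35;python3 -m inch '[[1,0,0,0,0],[1,0,0,0,0],[1,0,0,0,0]]'
```

```text
t: 13.78
tool_pos: [0.5522, 0.2351, 0.0082]
orientation: [-1.233, 1.172, -1.169]
force: [0.1, -1.0, 0.9]
opening: 0.0455
t: 14.15
tool_pos: [0.5522, 0.2352, 0.0082]
orientation: [-1.233, 1.172, -1.169]
force: [1.1, -1.1, 0.7]
opening: 0.0458
```

```bash
python3 -m inch '[[1,0,0,0.03,0],[1,0,0,0.08,0],[1,0,0,0.13,0],[1,0,0,0.175,0.1],[1,0,0,0.175,0.26],[1,0,0,0.175,0.42],[1,0,0,0.175,0.58],[1,0,0,0.175,0.7]]'; python3 -m inch '[[1,0,0,0,0.15],[1,0,0,0,0.31],[1,0,0,0,0.47],[1,0,0,0,0.63],[1,0,0,0,0.79],[1,0,0,0,0.95],[1,0,0,0,1.11],[1,0,0,0,1.25]]';python3 -m inch '[[1,0,-0.02,0,0.15],[1,0,-0.04,0,0.31],[1,0,-0.07,0,0.47],[1,0,-0.1,0,0.63],[1,0,-0.13,0,0.79],[1,0,-0.16,0,0.95],[1,0,-0.185,0,1.11],[1,0,-0.2,0,1.25]]'; python3 -m inch '[[1,0,0,0,0],[1,0,0,0,0]]';python3 - <<'E'
from plant import robot
from scipy.spatial.transform import Rotation as R
import numpy as np
s=robot.read_state();m=R.from_rotvec(s["orientation"]).as_matrix();print(s["tool_pos"],m.round(3).tolist(),np.degrees(np.arctan2(m[1,0],m[0,0])),s["q"])
E
```

```text
t: 15.15
tool_pos: [0.552, 0.2351, 0.1829]
orientation: [-1.476, 0.638, -0.634]
force: [-0.7, -0.4, -1.8]
opening: 0.0459
t: 16.15
tool_pos: [0.5517, 0.235, 0.1825]
orientation: [-1.545, -0.344, 0.348]
force: [0.4, 0.4, -1.5]
opening: 0.0458
t: 17.15
tool_pos: [0.5514, 0.0337, 0.1822]
orientation: [-1.151, -1.3, 1.302]
force: [-0.1, 0.2, -2.1]
opening: 0.0457
t: 17.4
tool_pos: [0.5513, 0.0342, 0.182]
orientation: [-1.152, -1.297, 1.3]
force: [0.3, -0.1, -1.3]
opening: 0.0456
[0.55127174 0.03422043 0.18199399] [[-0.121, 0.001, -0.993], [0.993, -0.002, -0.121], [-0.002, -1.0, -0.0]] 96.95239310775949 [-0.02924174  0.02100591  1.67027558 -0.00233891  1.44952019 -1.7210987 ]
```

```bash
python3 -m inch '[[1,0.001,0,-0.015,0.06],[1,0.001,0,-0.035,0.1195],[1,0.001,0,-0.05,0.1195],[1,0.001,0,-0.05,0.1195],[1,0.001,0,-0.05,0.1195]]'; python3 - <<'E'
from plant import robot
from fit import *
from scipy.spatial.transform import Rotation as R
c=robot.read_camera("scene");t=robot.read_camera("top")
a=[cv2.resize(k["color"][v-45:v+45,u-45:u+45],(400,400),interpolation=cv2.INTER_CUBIC) for k,u,v in((t,280,190),(c,365,190))]
cv2.imwrite("pics/g4.png",np.hstack(a)[:,:,::-1])
s=robot.read_state();m=R.from_rotvec(s["orientation"]).as_matrix();print(s["tool_pos"],np.degrees(np.arctan2(m[1,0],m[0,0])))
E
```

```text
t: 18.02
tool_pos: [0.5527, 0.0344, 0.1327]
orientation: [-1.089, -1.384, 1.385]
force: [-0.1, 0.3, -0.3]
opening: 0.0459
[0.55299409 0.03426567 0.1330847 ] 103.76109326185706
```

View pics/g4.png

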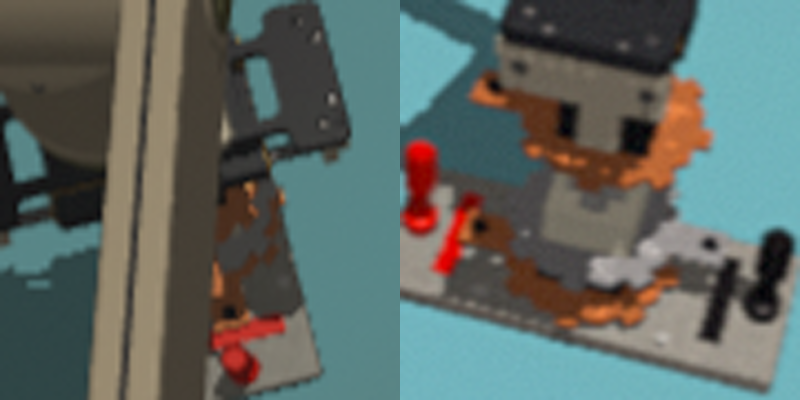

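```bash
python3 -m inch '[[1,-0.0008,0,-0.01,0],[1,-0.0008,0,-0.018,0],[1,-0.0008,0,-0.024,0],[1,-0.0008,0,-0.03,0],[1,-0.0008,0,-0.035,0],[1,-0.0008,0,-0.035,0]]'; python3 -m inch '[[1,0,0,-0.003,0],[1,0,0,-0.006,0],[1,0,0,-0.009,0],[1,0,0,-0.011,0],[1,0,0,-0.011,0]]'; python3 -m inch '[[1,0,0,-0.001,0],[1,0,0,-0.002,0],[1,0,0,-0.003,0],[1,0,0,-0.003,0]]'
```

```text
t: 18.88
tool_pos: [0.5518, 0.0343, 0.0975]
orientation: [-1.089, -1.384, 1.385]
force: [0.1, -0.0, -0.8]
opening: 0.0458
t: 19.5
tool_pos: [0.5516, 0.0343, 0.0863]
orientation: [-1.088, -1.384, 1.385]
force: [0.4, 0.5, -1.2]
opening: 0.0455
t: 20.0
tool_pos: [0.5518, 0.0343, 0.0842]
orientation: [-1.089, -1.384, 1.385]
force: [-3.6, -0.3, 6.3]
opening: 0.0456
```

```bash
python3 -m inch '[[1,0,0,0,0],[-1,0,0,0,0],[-1,0,0,0,0],[-1,0,0,0,0],[-1,0,0,0,0],[-1,0,0,0,0],[-1,0,0,0,0]]'; python3 -m inch '[[-1,0,0,0.03,0],[-1,0,0,0.08,0],[-1,0,0,0.13,0],[-1,0,0,0.15,0],[-1,0,0.04,0.15,0],[-1,0,0.09,0.15,0],[-1,0,0.14,0.15,0],[-1,0,0.19,0.15,0]]'; python3 -m inch '[[-1,0,0.03,0,0],[-1,0,0.03,0,0],[-1,0,0.03,0,0],[-1,0,0.03,0,0]]'; python3 - <<'E'
from plant import robot
from fit import *
c=robot.read_camera("scene");t=robot.read_camera("top")
a=[cv2.resize(k["color"][v-45:v+45,u-45:u+45],(400,400),interpolation=cv2.INTER_CUBIC) for k,u,v in((t,280,190),(c,365,195))]
cv2.imwrite("pics/g5.png",np.hstack(a)[:,:,::-1])
FULL=STAND+shift([PLATE[0],prism(rect(-.07,0,-.011,.011),0,.004),PLATE[2]],.048)+shift(PLATE,.076)
for ob in([(t,(240,140,325,248))],[(c,(300,165,424,242))]):
    for dz in(-.004,-.002,0,.002,.004):
        P=STAND+shift([PLATE[0],prism(rect(-.07,0,-.011,.011),0,.004),PLATE[2]],.048)+shift(PLATE,.076+dz)
        k,b=ob[0];print(dz,round(np.mean(mask(k,b)!=render(k,b,(.5522,.034,-2.9),P)),4))
E
```

```text
t: 20.88
tool_pos: [0.5518, 0.0343, 0.0841]
orientation: [-1.089, -1.384, 1.385]
force: [0.4, 0.3, -0.5]
opening: 0.0926
t: 21.88
tool_pos: [0.5512, 0.2256, 0.2328]
orientation: [-1.088, -1.382, 1.386]
force: [0.1, 0.3, 0.5]
opening: 0.0927
t: 22.38
tool_pos: [0.5514, 0.2544, 0.2325]
orientation: [-1.089, -1.381, 1.385]
force: [-0.5, -0.8, 0.0]
opening: 0.0929
-0.004 0.0117
-0.002 0.0116
0 0.0112
0.002 0.0112
0.004 0.0109
-0.004 0.0228
-0.002 0.0222
0 0.022
0.002 0.0225
0.004 0.0248
```

View pics/g5.png

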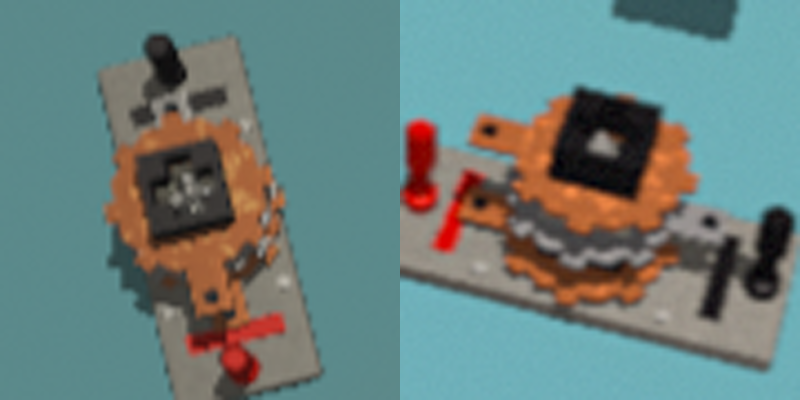

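Both plates are flat and home: the copper tab points to red at crop (210,295), the aluminium tab to black at (170,105), and the arm is clear of the stand.

```bash
python3 -c "
from plant import robot
robot.close_job()"
```

```text
the job is handed in; nothing more can be done
```

The job is done and handed in at about 22.5 s of the 72 s. The aluminium plate is on the splines with its tab to the black terminal, and the copper plate is on top of it with its tab to the red terminal.

- **Seating:** I lowered each plate in the grip until it touched down, and only then let go. Contact came at 8.1 N for the aluminium plate, at the expected 48 mm underside height. For the copper plate it came at 6.3 N, at the expected 76 mm. There was a sideways force of about 6 N on the first plate and 4 N on the second at contact; both went to zero on release.
- **Last pictures:** both plates lie flat and centred with the tabs the right way round, and the arm is clear of the stand.
- **Height check from the images:** in the scene camera the outline fitted best at the intended height, to about 2 mm. The top camera hardly responds to height and slightly preferred 4 mm higher (0.0109 against 0.0112), so I went by the contact heights there.

I did not touch any of the look-alikes or other objects.

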